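# Change the filter of the bench fume extractor

### The job

Put the clean filter (blue frame, white pleats) down into the well of the fume extractor, then set the black grille over it and press it straight down until both orange hooks have clicked and it sits flush. Set the filter in gently, press the grille firmly but never harder than it needs, because the plastic cracks, and leave the other things on the bench alone.

Things in the scene. Friction and masses are not known exactly. Their poses are not given: they have to be found in the camera images.
- case: Light grey case of a fume extractor lying on its back, inlet up: 220 x 230 x 92 mm (x, y, z), origin at the centre of its underside, 18 mm over the bench on four soft rubber feet: it stays level but sinks some mm when pressed and rises again, so the depths below move with it. Its deck (four thin rubber pads that the grille seats on) is 92 mm above the origin; in its middle is the filter well
- well (a point): centre of the floor of the filter well, axes as the case's. The well is 121 x 93 mm (x, y) and 36 mm deep below the deck, its mouth bevelled 4 mm wider all round
- hook_left (a joint): orange spring hook at y = +66 mm of the case (x = 0), 12 mm wide along x, rising 20 mm above the deck, its nose pointing outward (+y) with its catch 10.2 mm above the deck. Bend in rad: 0 upright, grows as it is bent inward (about 0.07 just before the click), then springs back to 0
- hook_right (a joint): the same hook at y = -66 mm of the case, nose pointing to -y; same values
- filter_mid (a point): centre of the clean filter (blue frame, white pleats), 17 mm above its underside, z up: a tray 116 x 88 mm (x, y), rim 26 mm high, 4 mm thick; across its middle a pull rib 10 mm thick (x), 80 mm long (y), up to 34 mm above the underside. Pleats fill it to 9 mm; 49 mm free beside the rib for each finger. 0.12 kg. Lies on the well's floor, x along the case's x, either way round
- grille_grip (a point): centre of the orange grip bar of the black grille, 35 mm above the grille's underside, z up. Bar 14 mm thick (x), 76 mm long (y), from 26 to 44 mm above the underside; frame 144 x 164 mm (x, y), 9 mm thick; 0.2 kg. Goes on with its x along the case's x, either way round. Pressing it home takes about 10 to 17 N in all; more than 35 N cracks it
- grille_left (a point): middle of the grille's +y end, on the underside, 74 mm from its centre. Just inward of it is a slot, 17 mm wide (x), that goes over a hook; the lip beyond bends the hook inward and, once the underside is within about 1 mm of the deck, the hook springs out over the lip with a click
- grille_right (a point): the same at the grille's -y end
- used_filter: old clogged filter of the same shape, grey-brown, origin at the centre of its underside; stays where it is
- release_jar: small white jar with blue lid, 52 mm wide, 65 mm high, origin at its underside; a bystander
- marver_paddle: graphite paddle with wooden handle, 175 mm long, origin near its middle at the underside; a bystander
- pliers: pliers with red and black handles, 155 mm long, lying on the cream board, origin near the middle at the underside; a bystander
Mind the look-alikes: they are no part of the job. Leave any yellow look-alike of the part that bears filter_mid alone. Leave any turquoise look-alike of the part that bears grille_grip alone.

How it is judged:
By the outcome, as a careful person would: the job done as asked, in the order asked, and still so for the second after the job is handed in, with the robot touching nothing.
It also fails if it takes over 72 s, if anything falls off the work surface, if the arm or the gripper's body presses on something with over 40 N, if the wrist force passes 120 N, or if a joint passes its speed limit or range.

### The arm

A 6-joint arm with a two-finger parallel gripper is mounted at the origin on the work surface. World frame = base frame: x ahead of the robot, y to its left, z up, the work surface at z = 0. Lengths are in m, angles in degrees, forces in N, time in s.
With the tool pointing down it reaches from about 0.375 to 0.9 m from the base axis. Payload 3.1 kg.
Tool frame: the origin (TCP) lies at the very end of the fingers, on their centre line; the grasp point (between the pads) lies 19 mm behind it; x points along the fingers, z is the direction in which the jaws open and shut, and the axes are right-handed (so a half turn about x gives the same grasp; the last joint's range is limited). The gripper opens to 87 mm and grips with 3 to 60 N. Pads are 19 mm wide; open, the fingers measure 117 mm over their backs; the gripper's body (75 mm by 190 mm) begins 51 mm behind the grasp point.
Start: joints at [-86.545, 30.224, 82.088, -0, 67.689, -10.227], TCP at [0.148, -0.607, 0.223] pointing down, gripper open.
Joint ranges: [-176.69, 176.69], [-43.24, 126.21], [12.49, 139.97], [-82, 262], [0, 151.66], [-163.58, 163.58]. Speed limits (degrees/s): [159.86, 159.86, 180, 180, 180, 180].

### API

Orientations are given as a 3x3 rotation matrix whose columns are the frame's x, y, z axes.
In Python, from rig import robot, read_camera gives the robot as it stands.
- The arm moves only by the shell command python3 -m inch 'ROWS'. ROWS is JSON, a list of rows, each a list of 3 entries, a list of its own where there are three numbers: the shift along the tool's x, y, z in m, then the turn, a rotation vector about the tool's x, y, z in rad, then the finger opening in m, from 0 to 0.087. A call has 1 to 12 rows; each row is the pose to reach, as a shift and turn from the pose measured when the call began, along the tool's axes at that moment; what a row does not reach only later rows make up. A row lasts 1/10 s, in which the tool goes at most 50 mm and 8.59 degrees, less where a joint would pass 70% of its speed; a pose out of reach is approached as far as the arm can. A call with a gripper value outside its range is refused whole. The fingers move at their own pace and stop on an object; the grip force is fixed at half the most. Time passes only in rows, so rows that repeat a pose let the fingers close. It gives the time, the measured TCP pose, the force and the opening at its end, in the units of the state.
- robot.state(): the state, without advancing time (a new reading comes with each control period).
- read_camera(name): name is "scene" or "side" or "wrist"; returns a dict with "image" (400x640x3 uint8, red, green, blue), "K" (3x3 intrinsics, pixels), "position" and "rotation" of the camera in the world. Camera axes: x right, y up, looking along -z (the intrinsics and any distortion apply to the point x, -y, -z); pixel columns grow to the right and rows downward; lengths in m; the calibration is good to about 2 mm. A picture is of the moment at which its call begins. There is no depth.
- robot.job_done(): hands the job in, once; it reports no verdict.
The state is a dict: "time_s": time; "joints": joint angles; "joint_velocities": joint speeds; "effort": joint torques, N m; "position": TCP position; "tool_rot": TCP orientation; "force": force on the tool from outside, world axes, zero at the start; "ft_torque": the same for the moment, N m; "gripper_width": finger opening in m.
Only numpy, scipy, OpenCV 4.12 (cv2) and the standard library are available. Lean on these libraries where they do the work, as an engineer would, in place of code of your own. Each camera call takes 0.05 s, during which the arm holds its last target. There are 200 camera calls.

## Working session

There is one attempt and no reset: what is moved stays moved. The work goes in short steps, Python scripts to look and compute and a shell command to move; the robot and the scene stay as the last step left them, time stands still between calls to the robot, and variables do not carry over. Pictures are saved under pics/ and viewed, on a budget of 10 in all, crops included, one or two more only if the job needs it, and the job is handed in when it is done.

```bash
mkdir -p pics; ls; python3 - <<'E'
from rig import robot, read_camera
import cv2,json,numpy as np
s=robot.state();print(s)
for n in("scene","side"):
    c=read_camera(n);cv2.imwrite(f"pics/{n}0.png",c["image"][:,:,::-1]);print(n,c["K"],c["position"],c["rotation"],[k for k in c])
    np.savez(f"{n}0.npz",**{k:np.array(v) for k,v in c.items()})
E
```

```text
pics
{'time_s': 0.0, 'joints': array([-8.65448345e+01,  3.02782062e+01,  8.21568403e+01, -1.62897209e-03,
        6.76876466e+01, -1.02279789e+01]), 'joint_velocities': array([ 0.00570374, -0.04065132, -0.04344937, -0.07793024,  0.07671756,
        0.0682728 ]), 'effort': array([-4.54209166e-04, -4.40043283e+01, -1.76591134e+01,  6.33994024e-02,
        5.83125022e-02, -1.79783856e-04]), 'position': array([ 0.14781394, -0.60651778,  0.22157725]), 'tool_rot': array([[-1.55310972e-04,  9.71616220e-01,  2.36562670e-01],
       [ 2.13591867e-03,  2.36562456e-01, -9.71613937e-01],
       [-9.99997707e-01,  3.54376320e-04, -2.11203397e-03]]), 'force': array([ 0.25044619, -0.46674543, -1.03739532]), 'ft_torque': array([-0.00091005,  0.00152788,  0.02949039]), 'gripper_width': 0.08705833616238536}
scene [[456.55552941   0.         327.22036662]
 [  0.         456.55552941 192.25323387]
 [  0.           0.           1.        ]] [1.67332577 0.10290698 0.85290002] [[-0.08196473 -0.55047629  0.83081745]
 [ 0.99660069 -0.03832999  0.07292379]
 [-0.0082976   0.83397042  0.55174675]] ['image', 'K', 'position', 'rotation']
side [[488.88910922   0.         314.84401196]
 [  0.         488.88910922 201.86275657]
 [  0.           0.           1.        ]] [-0.00895931  0.78065325  1.13870345] [[-0.83537795  0.4051208  -0.37151154]
 [-0.5495935  -0.62730391  0.55175791]
 [-0.00952203  0.66510672  0.74668761]] ['image', 'K', 'position', 'rotation']
```

View pics/scene0.png

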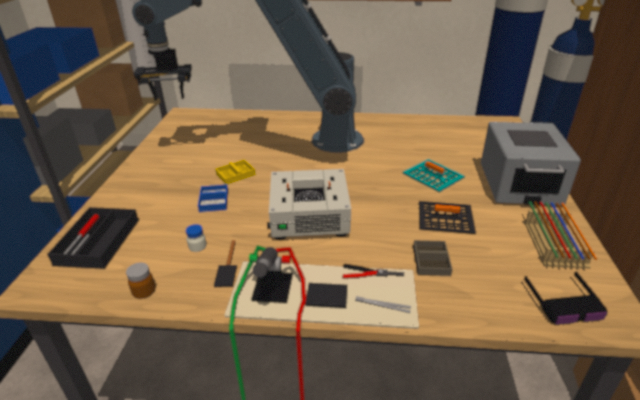

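View pics/side0.png

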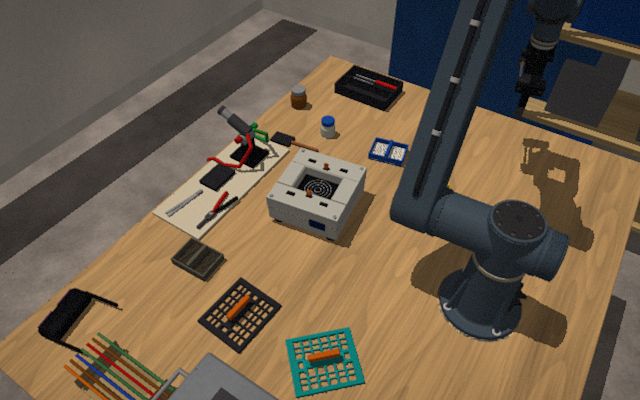

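The side view shows the clean filter at about (389,151), the case at about (317,190), and the black grille at about (238,312). The scene view shows them at (213,198), (310,203) and (446,215). I'll enlarge these regions next.

```bash
python3 - <<'E'
import cv2,numpy as np
s=cv2.imread("pics/side0.png");c=cv2.imread("pics/scene0.png")
def cr(im,x,y,w,h,W,H):
    o=cv2.resize(im[y:y+h,x:x+w],(W,H),interpolation=cv2.INTER_CUBIC)
    k=W/w
    for u in range((x+9)//10*10,x+w,10):
        L=8 if u%50 else 16
        cv2.line(o,(int((u-x+.5)*k),0),(int((u-x+.5)*k),L),(0,0,255),1); 
        if u%20==0: cv2.putText(o,str(u),(int((u-x+.5)*k)+2,14),0,.35,(255,0,255),1)
    for v in range((y+9)//10*10,y+h,10):
        cv2.line(o,(0,int((v-y+.5)*k)),(8,int((v-y+.5)*k)),(0,0,255),1); 
        if v%20==0: cv2.putText(o,str(v),(8,int((v-y+.5)*k)),0,.35,(255,0,255),1)
    return o
A=np.vstack([np.hstack([cr(s,265,145,100,75,400,300),cr(s,192,272,100,75,400,300)]),np.hstack([cr(s,360,130,60,45,400,300),cr(c,190,180,60,45,400,300)])])
B=np.vstack([np.hstack([cr(c,262,163,96,72,400,300),cr(c,408,190,80,60,400,300)])])
cv2.imwrite("pics/cropA.png",A);cv2.imwrite("pics/cropB.png",B)
E
```

```text
(no output)
```

View pics/cropA.png

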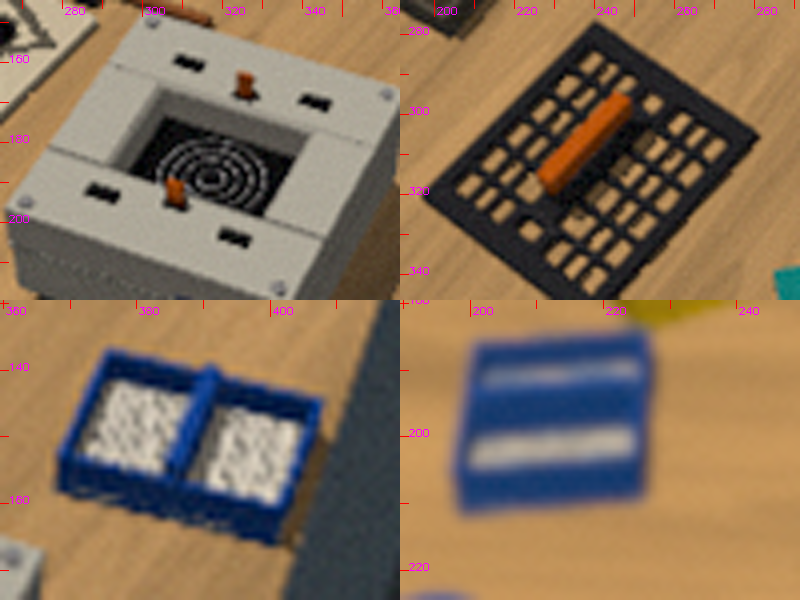

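View pics/cropB.png

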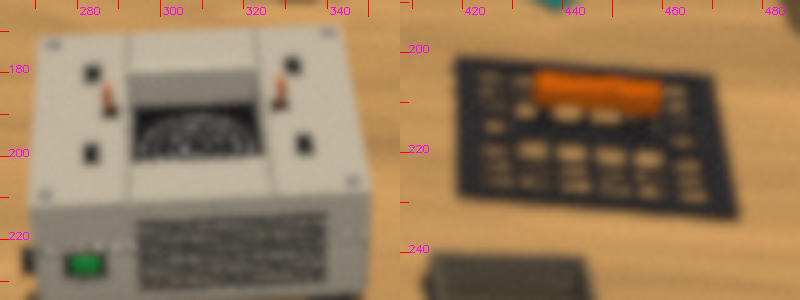

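The side crop gives sharp corners for all three parts. I'll fit x, y and yaw at the known heights.

```bash
cat > h.py <<'E'
import numpy as np
from scipy.optimize import least_squares
def ld(f): return dict(np.load(f))
def proj(c,P):
    q=(np.asarray(P)-c["position"])@c["rotation"]; q=q*[1,-1,-1]; u=q@c["K"].T; return u[:,:2]/u[:,2:]
def back(c,uv,z):
    d=np.linalg.inv(c["K"])@[uv[0],uv[1],1]; d=c["rotation"]@(d*[1,-1,-1]); return c["position"]+d*(z-c["position"][2])/d[2]
def fit(obs,x0):
    # obs: list of (cam, model xyz (z absolute), uv)
    def r(p):
        R=np.array([[np.cos(p[2]),-np.sin(p[2])],[np.sin(p[2]),np.cos(p[2])]])
        return np.concatenate([(proj(c,[np.r_[R@np.array(m[:2])+p[:2],m[2]]])[0]-uv) for c,m,uv in obs])
    s=least_squares(r,x0,loss="soft_l1"); return s.x,r(s.x).reshape(-1,2).round(1)
E
python3 - <<'E'
from h import *
S=ld("side0.npz");C=ld("scene0.npz")
for n,uv,z in [("hookB",(325.8,168.3),.11),("hookF",(308.5,195.3),.11),("c left",(266.5,196.3),.11),("c top",(300.8,148.3),.11),("c r",(364,165.8),.11),("c bot",(339.5,218.3),.11),
 ("g l",(197.8,319.5),.009),("g t",(240.3,277.8),.009),("g r",(280.8,305.8),.009),("bar far",(247,295.8),.044),("bar near",(228.3,315.3),.044),
 ("f tl",(375.6,137),.026),("f r",(407.8,144.5),.026),("f br",(401.5,161.3),.026),("f bl",(369.3,153.2),.026),("rib1",(391.3,140),.034),("rib2",(386,155),.034)]:
    print(n,back(S,uv,z).round(4)[:2])
for n,uv,z in [("hook l",(287+.0,189),.11),("hook r",(327.5,188),.11),("c fl",(268.5,211),.11),("c fr",(350.5,207.5),.11),("c bl",(271,171.5),.11),("c br",(344,168.5),.11),
 ("g bl",(418.8,200.5),.009),("g br",(470,204),.009),("g fr",(475.5,231.5),.009),("g fl",(419,228),.009),("bar l",(434,204.5),.044),("bar r",(458.5,207.),.044),
 ("f bl",(200.5,186),.026),("f br",(226,184.5),.026),("f fr",(225.5,207),.026),("f fl",(197.5,208),.026)]:
    print("scene",n,back(C,uv,z).round(4)[:2])
E
```

```text
hookB [ 0.5494 -0.11  ]
hookF [0.5319 0.0094]
c left [0.6303 0.0775]
c top [ 0.6629 -0.1429]
c r [ 0.4584 -0.1814]
c bot [0.4131 0.0342]
g l [0.5831 0.4444]
g t [0.5715 0.2874]
g r [0.4284 0.2968]
bar far [0.5046 0.3356]
bar near [0.5088 0.4046]
f tl [ 0.5333 -0.4057]
f r [ 0.4229 -0.4306]
f br [ 0.4037 -0.3449]
f bl [ 0.5115 -0.322 ]
rib1 [ 0.4771 -0.4123]
rib2 [ 0.4572 -0.3363]
scene hook l [ 0.5455 -0.1165]
scene hook r [0.5316 0.0037]
scene c fl [ 0.6602 -0.1505]
scene c fr [0.6274 0.0762]
scene c bl [ 0.4481 -0.183 ]
scene c br [0.4137 0.047 ]
scene g bl [0.4303 0.2924]
scene g br [0.4389 0.4543]
scene g fr [0.5815 0.4453]
scene g fl [0.5764 0.2808]
scene bar l [0.5005 0.3293]
scene bar r [0.5087 0.402 ]
scene f bl [ 0.4198 -0.4351]
scene f br [ 0.4046 -0.3517]
scene f fr [ 0.534  -0.3182]
scene f fl [ 0.5455 -0.4045]
```

```bash
cat >> h.py <<'E'
def delta(s,pos,yaw):
    "tool-axes shift and turn to reach TCP pos with tool z at yaw deg, pointing down"
    from scipy.spatial.transform import Rotation as Ro
    R=s["tool_rot"];a=np.radians(yaw);x=np.array([0,0,-1.]);z=np.array([np.cos(a),np.sin(a),0]);T=np.c_[x,np.cross(z,x),z]
    return (R.T@(np.array(pos)-s["position"])).round(4).tolist(), Ro.from_matrix(R.T@T).as_rotvec().round(4).tolist()
E
python3 -c "
from h import *;from rig import robot
print(delta(robot.state(),[.468,-.376,.2],14.5))"
python3 -m inch '[[[0.02,0.366,-0.149],[-1.585,0,0],0.05],[[0.02,0.366,-0.149],[-1.585,0,0],0.05],[[0.02,0.366,-0.149],[-1.585,0,0],0.05],[[0.02,0.366,-0.149],[-1.585,0,0],0.05],[[0.02,0.366,-0.149],[-1.585,0,0],0.05],[[0.02,0.366,-0.149],[-1.585,0,0],0.05],[[0.02,0.366,-0.149],[-1.585,0,0],0.05],[[0.02,0.366,-0.149],[-1.585,0,0],0.05],[[0.02,0.366,-0.149],[-1.585,0,0],0.05],[[0.02,0.366,-0.149],[-1.585,0,0],0.05],[[0.02,0.366,-0.149],[-1.585,0,0],0.05],[[0.02,0.366,-0.149],[-1.585,0,0],0.05]]'
python3 - <<'E'
from h import *;from rig import robot,read_camera
import cv2
c=read_camera("wrist");np.savez("w1.npz",**c);cv2.imwrite("pics/w1.png",c["image"][:,:,::-1])
s=robot.state();print(s["position"],s["joints"],s["force"],delta(s,[.468,-.376,.2],14.5),c["position"],c["rotation"])
E
```

```text
([0.0221, 0.3656, -0.1483], [-1.5851, -0.0012, -0.0018])
time_s: 1.3
position: [0.4681, -0.3747, 0.2016]
tool_rot: [[-0.001, -0.251, 0.968], [0.003, 0.968, 0.251], [-1.0, 0.003, -0.0]]
force: [-0.4, 0.6, 0.1]
gripper_width: 0.0499
[ 0.46807094 -0.37487611  0.20165225] [-4.93944693e+01  2.96954423e+01  8.69918046e+01  7.88890835e-02
  6.34563183e+01 -6.38286321e+01] [-0.12365031  0.1099212  -0.02645248] ([0.0016, -0.0011, -0.0003], [-0.0018, 0.0, -0.0028]) [ 0.45104581 -0.30741574  0.36428997] [[ 9.68128733e-01 -2.42587217e-01 -6.22751865e-02]
 [ 2.50453101e-01  9.37751336e-01  2.40615201e-01]
 [ 2.84673662e-05 -2.48543504e-01  9.68620734e-01]]
```

View pics/w1.png

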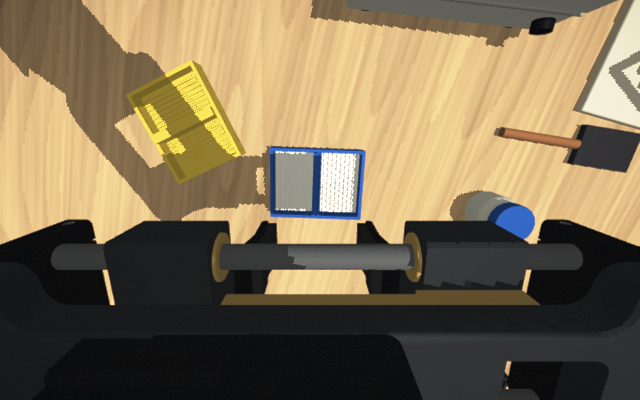

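The wrist view has the filter upright with rim corners at about (272,148), (364,151), (359,218) and (270,216), and the rib near x=317.

```bash
python3 - <<'E'
from h import *;import cv2
W=ld("w1.npz");im=W["image"].astype(int)
for uv in [(272,148),(364,151),(359,218),(270,216)]: print(back(W,uv,.026).round(4))
x,r=fit([(W,(sx*.058,sy*.044,.026),uv) for sx,sy,uv in [(-1,1,(272,148)),(1,1,(364,151)),(1,-1,(359,218)),(-1,-1,(270,216))]],[.468,-.376,.25]);print(x,np.degrees(x[2]),r.tolist())
cv2.imwrite("pics/w1c.png",cv2.resize(W["image"][140:230,255:375,::-1],None,fx=6,fy=6,interpolation=cv2.INTER_CUBIC))
E
```

```text
[ 0.4056 -0.3464  0.026 ]
[ 0.5144 -0.322   0.026 ]
[ 0.5331 -0.4055  0.026 ]
[ 0.4215 -0.4316  0.026 ]
[ 0.46828519 -0.37675252  0.21920267] 12.559388108315856 [[-2.9, -0.7], [0.9, -0.4], [0.7, 1.4], [-0.3, 0.5]]
```

View pics/w1c.png

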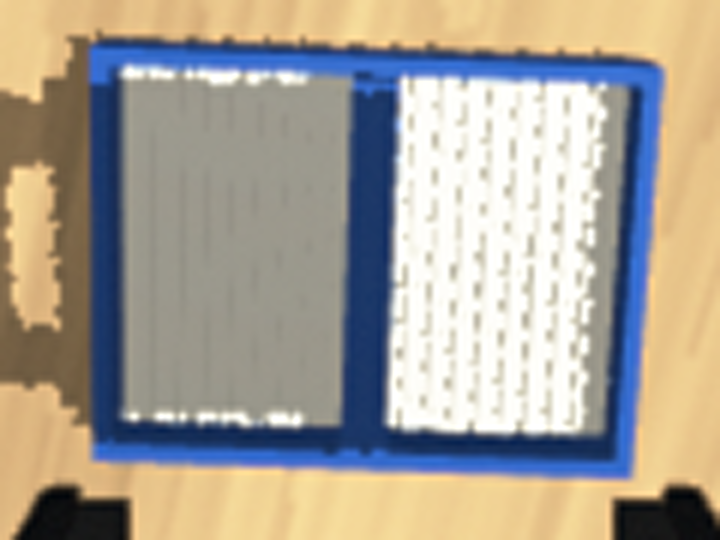

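```bash
python3 - <<'E'
from h import *
from rig import robot
W=ld("w1.npz")
x,r=fit([(W,(sx*.058,sy*.044,.026),uv) for sx,sy,uv in [(-1,1,(269.6,146.6)),(1,1,(364.9,150.4)),(1,-1,(359.9,218.7)),(-1,-1,(270.3,215.8))]],[.468,-.376,.25]);print(x,np.degrees(x[2]),r.tolist())
print(delta(robot.state(),[x[0],x[1],.06],np.degrees(x[2])),delta(robot.state(),[x[0],x[1],.013],np.degrees(x[2])))
E
```

```text
[ 0.46849433 -0.37600389  0.21829868] 12.507592811975154 [[-0.1, 0.1], [0.4, -0.3], [0.0, 0.2], [-0.3, 0.1]]
([0.1416, -0.0016, 0.0001], [0.033, -0.0, -0.0028]) ([0.1886, -0.0017, 0.0001], [0.033, -0.0, -0.0028])
```

```bash
python3 -m inch '[[[0.05,-0.002,0],[0.033,0,-0.003],0.05],[[0.09,-0.002,0],[0.033,0,-0.003],0.05],[[0.12,-0.002,0],[0.033,0,-0.003],0.05],[[0.14,-0.002,0],[0.033,0,-0.003],0.05],[[0.16,-0.002,0],[0.033,0,-0.003],0.05],[[0.175,-0.002,0],[0.033,0,-0.003],0.05],[[0.184,-0.002,0],[0.033,0,-0.003],0.05],[[0.187,-0.002,0],[0.033,0,-0.003],0.05],[[0.187,-0.002,0],[0.033,0,-0.003],0.02],[[0.187,-0.002,0],[0.033,0,-0.003],0.01],[[0.187,-0.002,0],[0.033,0,-0.003],0],[[0.187,-0.002,0],[0.033,0,-0.003],0]]'
python3 -m inch '[[[0,0,0],[0,0,0],0],[[0,0,0],[0,0,0],0],[[0,0,0],[0,0,0],0],[[-0.01,0,0],[0,0,0],0],[[-0.03,0,0],[0,0,0],0],[[-0.07,0,0],[0,0,0],0],[[-0.11,0,0],[0,0,0],0],[[-0.15,0,0],[0,0,0],0],[[-0.18,0,0],[0,0,0],0],[[-0.18,0,0],[0,0,0],0]]'
python3 - <<'E'
from h import *;from rig import robot
s=robot.state()
print(s["position"],s["force"],s["gripper_width"],delta(s,[.541,-.052,.20],8.5))
E
```

```text
time_s: 2.55
position: [0.4688, -0.3766, 0.0154]
tool_rot: [[0.001, -0.217, 0.976], [-0.001, 0.976, 0.217], [-1.0, -0.001, 0.001]]
force: [0.4, 0.7, 0.1]
gripper_width: 0.0257
time_s: 3.55
position: [0.4707, -0.3786, 0.2009]
tool_rot: [[0.008, -0.217, 0.976], [-0.009, 0.976, 0.217], [-1.0, -0.011, 0.006]]
force: [0.9, -1.3, -2.0]
gripper_width: 0.0097
[ 0.47073602 -0.37864253  0.20092897] [ 0.88367369 -1.34726582 -2.02906352] 0.009719140723983125 ([-0.0016, 0.3036, 0.1394], [0.0702, 0.0061, 0.0107])
```

```bash
python3 -c "
from h import *;from rig import robot
print(delta(robot.state(),[.559,-.171,.25],8.5))"
```

```text
([-0.0503, 0.183, 0.1315], [0.0702, 0.0061, 0.0107])
```

```bash
python3 -m inch '[[[-0.05,0.04,0.03],[0.03,0.006,0.011],0],[[-0.05,0.08,0.06],[0.07,0.006,0.011],0],[[-0.05,0.12,0.09],[0.07,0.006,0.011],0],[[-0.05,0.16,0.115],[0.07,0.006,0.011],0],[[-0.05,0.183,0.1315],[0.07,0.006,0.011],0],[[-0.05,0.183,0.1315],[0.07,0.006,0.011],0],[[-0.05,0.183,0.1315],[0.07,0.006,0.011],0],[[-0.05,0.183,0.1315],[0.07,0.006,0.011],0]]'
python3 - <<'E'
from h import *;from rig import robot,read_camera
import cv2
c=read_camera("wrist");np.savez("w2.npz",**c);cv2.imwrite("pics/w2.png",c["image"][:,:,::-1])
s=robot.state();print(s["position"],s["force"],s["gripper_width"],s["joint_velocities"].round(2))
# predicted case corners
a=np.radians(8.5);R=np.array([[np.cos(a),-np.sin(a)],[np.sin(a),np.cos(a)]])
for m in [(0,.066),(0,-.066),(.11,.115),(-.11,.115),(.11,-.115),(-.11,-.115),(.0645,.0505)]: print(m,proj(c,[np.r_[R@m+[.541,-.052],.11]]).round(1))
E
```

```text
time_s: 4.35
position: [0.5583, -0.1717, 0.2489]
tool_rot: [[-0.002, -0.147, 0.989], [0.0, 0.989, 0.147], [-1.0, 0.001, -0.001]]
force: [0.2, -0.1, -0.9]
gripper_width: 0.0098
[ 0.55834502 -0.17212546  0.24901291] [-0.52163258  0.32144812 -0.64921567] 0.009837094568657856 [-0.68 -0.17 -0.28  0.21  0.12  0.02]
(0, 0.066) [[317.   -2.6]]
(0, -0.066) [[317.  139.2]]
(0.11, 0.115) [[438.6 -65. ]]
(-0.11, 0.115) [[195.5 -64.6]]
(0.11, -0.115) [[415.8 184.1]]
(-0.11, -0.115) [[218.3 184.1]]
(0.0645, 0.0505) [[383.9  15.8]]
```

View pics/w2.png

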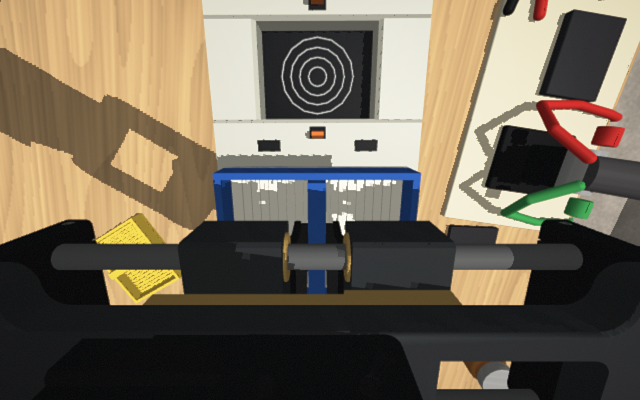

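The wrist view shows the filter level and square in the hand, with its far rim corners at (217,172) and (418,172). The well mouth spans about (257..382, 20..119), and the hooks are at (317,133) and (317,2).

```bash
python3 - <<'E'
from h import *
W=ld("w2.npz");g=W["image"].astype(int)
def tr(v,o):
    d=np.diff(v.sum(-1) if v.ndim>1 else v); return [(o+i+.5,int(d[i])) for i in np.where(abs(d)>70)[0]]
for r in(40,100): print("row",r,tr(g[r,195:440],195))
for c in(275,360): print("col",c,tr(g[:180,c],0))
print("hook col",tr(g[110:160,317],110),"row133",tr(g[133,295:340],295))
for r in (175,): print("filter row",tr(g[r,205:430],205))
for c in(240,300,400): print("fcol",tr(g[150:185,c],150))
E
```

```text
row 40 [(np.float64(204.5), 78), (np.float64(205.5), 82), (np.float64(256.5), -158), (np.float64(261.5), -203), (np.float64(262.5), -76), (np.float64(300.5), 146), (np.float64(301.5), 186), (np.float64(306.5), -102), (np.float64(327.5), 73), (np.float64(328.5), 82), (np.float64(332.5), -196), (np.float64(333.5), -147), (np.float64(371.5), 76), (np.float64(372.5), 128), (np.float64(377.5), 132), (np.float64(380.5), -73), (np.float64(381.5), 117), (np.float64(382.5), 202), (np.float64(428.5), -83)]
row 100 [(np.float64(210.5), 113), (np.float64(259.5), -207), (np.float64(264.5), -236), (np.float64(288.5), 99), (np.float64(289.5), 262), (np.float64(290.5), 91), (np.float64(291.5), -292), (np.float64(292.5), -154), (np.float64(301.5), 126), (np.float64(302.5), 202), (np.float64(304.5), -120), (np.float64(305.5), -141), (np.float64(306.5), -125), (np.float64(327.5), 105), (np.float64(328.5), 154), (np.float64(329.5), 144), (np.float64(331.5), -208), (np.float64(332.5), -134), (np.float64(341.5), 131), (np.float64(342.5), 255), (np.float64(344.5), -277), (np.float64(345.5), -83), (np.float
[... 1532 characters left out ...]
] row133 [(np.float64(304.5), -272), (np.float64(308.5), -78), (np.float64(309.5), -141), (np.float64(310.5), 162), (np.float64(311.5), 162), (np.float64(322.5), -80), (np.float64(323.5), -200), (np.float64(324.5), 192), (np.float64(325.5), 343)]
filter row [(np.float64(420.5), 136)]
fcol [(np.float64(153.5), -223), (np.float64(154.5), -76), (np.float64(167.5), -113), (np.float64(172.5), 115), (np.float64(178.5), 103), (np.float64(179.5), 263), (np.float64(182.5), -277)]
fcol [(np.float64(153.5), -88), (np.float64(155.5), -162), (np.float64(167.5), -113), (np.float64(172.5), 128)]
fcol [(np.float64(165.5), -171), (np.float64(166.5), -211), (np.float64(167.5), -149), (np.float64(172.5), 129)]
```

```bash
python3 - <<'E'
from h import *
from rig import robot
W=ld("w2.npz");g=W["image"].astype(int)
x,r=fit([(W,(0,.0505,.11),(317,14.)),(W,(0,-.0505,.11),(317,122.5)),(W,(-.11,.0245,.11),(205,40)),(W,(.11,.0245,.11),(428.5,40)),(W,(-.11,-.031,.11),(210.5,100)),(W,(.11,-.031,.11),(423.5,100))],[.541,-.052,.148])
print(x,np.degrees(x[2]),r.tolist())
b=(g[...,2]>120)&(g[...,2]>g[...,0]+60)&(g[...,1]<g[...,2]-50)
b[:,:190]=0;b[:,440:]=0
for rr in(169,171,174,180,200): i=np.where(b[rr])[0]; print(rr,i.min() if len(i) else None,i.max() if len(i) else None)
s=robot.state(); zt=s["position"][2]+.0106
y=s["tool_rot"][:,1];z=s["tool_rot"][:,2]
for uv in[(215,168),(420,168)]:
    p=back(W,uv,zt)-s["position"];print("filter corner in tool y,z",(p@y).round(4),(p@z).round(4))
print(delta(s,[x[0],x[1],.2],np.degrees(x[2])))
E
```

```text
[ 0.5402606  -0.0476973   0.14787879] 8.472830565168948 [[-0.1, -3.3], [-0.1, -2.6], [0.1, 0.8], [0.3, 0.7], [-0.0, 0.4], [-0.1, 0.3]]
169 None None
171 None None
174 213 420
180 214 419
200 None None
filter corner in tool y,z 0.0471 -0.0559
filter corner in tool y,z 0.0472 0.0574
([0.0491, 0.1257, 0.0004], [-0.0008, -0.0012, -0.0006])
```

```bash
python3 - <<'E'
from h import *
from rig import robot
W=ld("w2.npz");s=robot.state();zt=s["position"][2]+.0106
y=s["tool_rot"][:,1];z=s["tool_rot"][:,2]
for uv in[(213.2,172.7),(420.5,172.7)]:
    p=back(W,uv,zt)-s["position"];print("filter corner",(p@y).round(4),(p@z).round(4))
a=back(W,(317,14),.11);b=back(W,(317,122.5),.11);print(a,b,(a+b)/2,np.linalg.norm(a-b))
a=back(W,(317,20.5),.106);b=back(W,(317,118.5),.106);print((a+b)/2,np.linalg.norm(a-b))
print(back(W,(317,75.5),.075))
m=(back(W,(317,14),.11)+back(W,(317,122.5),.11))/2
print(delta(s,[m[0],m[1],.15],8.47))
E
```

```text
filter corner 0.0445 -0.0572
filter corner 0.0446 0.0579
[ 5.33332474e-01 -4.74426231e-04  1.10000000e-01] [ 0.54823012 -0.10020559  0.11      ] [ 0.5407813  -0.05034001  0.11      ] 0.10083771409722966
[ 0.54079122 -0.05039265  0.106     ] 0.09244641600141476
[ 0.54063143 -0.04921621  0.075     ]
([0.0991, 0.123, 0.0006], [-0.0008, -0.0012, -0.0006])
```

```bash
python3 -m inch '[[[0,0.03,0],[-0.001,-0.001,0],0],[[0,0.07,0],[-0.001,-0.001,0],0],[[0,0.10,0],[-0.001,-0.001,0],0],[[0.02,0.1225,0],[-0.001,-0.001,0],0],[[0.05,0.1225,0],[-0.001,-0.001,0],0],[[0.08,0.1225,0],[-0.001,-0.001,0],0],[[0.10,0.1225,0],[-0.001,-0.001,0],0],[[0.11,0.1225,0],[-0.001,-0.001,0],0],[[0.11,0.1225,0],[-0.001,-0.001,0],0],[[0.11,0.1225,0],[-0.001,-0.001,0],0]]'
python3 - <<'E'
from h import *;from rig import robot
s=robot.state()
# tcp target: centre minus grasp offset
y=s["tool_rot"][:,1];z=s["tool_rot"][:,2]
t=np.array([.5408,-.0503,.0905])-.0005*y-.0003*z; t[2]=.0905
print(s["position"],s["force"],delta(s,t,8.47))
E
```

```text
time_s: 5.4
position: [0.5409, -0.0519, 0.1396]
tool_rot: [[0.001, -0.146, 0.989], [0.0, 0.989, 0.146], [-1.0, 0.0, 0.001]]
force: [-0.6, -0.1, -1.2]
gripper_width: 0.0095
[ 0.54089378 -0.05191198  0.13964719] [-0.56831115 -0.13756863 -1.2188154 ] ([0.0491, 0.0011, -0.0002], [-0.0011, 0.001, -0.0])
```

Descending slowly, watching the force.

```bash
python3 -m inch '[[[0.006,0.001,0],[-0.001,0.001,0],0],[[0.012,0.001,0],[-0.001,0.001,0],0],[[0.018,0.001,0],[-0.001,0.001,0],0],[[0.023,0.001,0],[-0.001,0.001,0],0],[[0.027,0.001,0],[-0.001,0.001,0],0],[[0.030,0.001,0],[-0.001,0.001,0],0],[[0.033,0.001,0],[-0.001,0.001,0],0],[[0.036,0.001,0],[-0.001,0.001,0],0],[[0.038,0.001,0],[-0.001,0.001,0],0],[[0.04,0.001,0],[-0.001,0.001,0],0]]'
python3 -m inch '[[[0.002,0,0],[0,0,0],0],[[0.004,0,0],[0,0,0],0],[[0.005,0,0],[0,0,0],0],[[0.006,0,0],[0,0,0],0],[[0.006,0,0],[0,0,0],0]]'
```

```text
time_s: 6.4
position: [0.5408, -0.0509, 0.0995]
tool_rot: [[0.0, -0.147, 0.989], [-0.0, 0.989, 0.147], [-1.0, -0.0, 0.0]]
force: [0.3, 0.5, -1.8]
gripper_width: 0.01
time_s: 6.9
position: [0.5408, -0.0509, 0.0934]
tool_rot: [[-0.0, -0.147, 0.989], [0.0, 0.989, 0.147], [-1.0, 0.0, -0.0]]
force: [0.1, -0.5, -1.5]
gripper_width: 0.0098
```

```bash
python3 -m inch '[[[0.0005,0,0],[0,0,0],0],[[0.001,0,0],[0,0,0],0],[[0.0015,0,0],[0,0,0],0],[[0.002,0,0],[0,0,0],0],[[0.0025,0,0],[0,0,0],0],[[0.003,0,0],[0,0,0],0]]'
python3 -m inch '[[[0.0003,0,0],[0,0,0],0],[[0.0006,0,0],[0,0,0],0],[[0.001,0,0],[0,0,0],0],[[0.001,0,0],[0,0,0],0]]'
```

```text
time_s: 7.5
position: [0.5408, -0.0509, 0.0905]
tool_rot: [[-0.0, -0.147, 0.989], [0.0, 0.989, 0.147], [-1.0, 0.0, -0.0]]
force: [-0.5, 1.1, -0.1]
gripper_width: 0.0096
time_s: 7.9
position: [0.5408, -0.0509, 0.0897]
tool_rot: [[0.0, -0.147, 0.989], [-0.0, 0.989, 0.147], [-1.0, -0.0, -0.0]]
force: [-1.0, -0.1, 2.0]
gripper_width: 0.0099
```

```bash
python3 -m inch '[[[0,0,0],[0,0,0],0.02],[[0,0,0],[0,0,0],0.035],[[0,0,0],[0,0,0],0.045],[[0,0,0],[0,0,0],0.045],[[-0.01,0,0],[0,0,0],0.045],[[-0.03,0,0],[0,0,0],0.045],[[-0.07,0,0],[0,0,0],0.045],[[-0.11,0,0],[0,0,0],0.045],[[-0.14,-0.03,0],[0,0,0],0.045],[[-0.16,-0.07,0],[0,0,0],0.045],[[-0.16,-0.1,0],[0,0,0],0.045],[[-0.16,-0.1,0],[0,0,0],0.045]]'
python3 - <<'E'
from h import *;from rig import robot,read_camera
import cv2
c=read_camera("wrist");np.savez("w3.npz",**c);cv2.imwrite("pics/w3.png",c["image"][:,:,::-1])
s=robot.state();print(delta(s,[.500,.271,.25],-4.1))
E
```

```text
time_s: 9.1
position: [0.557, -0.1539, 0.2517]
tool_rot: [[0.005, -0.144, 0.99], [-0.004, 0.99, 0.144], [-1.0, -0.004, 0.004]]
force: [0.5, 0.5, -0.2]
gripper_width: 0.0448
([0.0003, 0.4261, 0.0058], [0.2164, 0.0016, 0.0007])
```

View pics/w3.png

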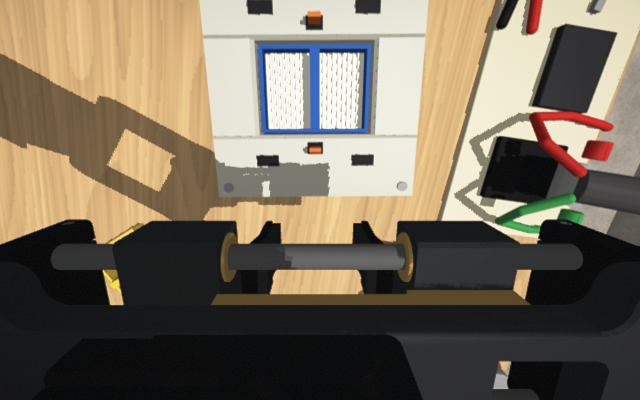

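The filter sits square in the well, spanning (258..373, 41..134). The hooks are at (314,18) and (315,148). Next I go to the grille.

```bash
python3 -m inch '[[[0,0.05,0],[0.1,0,0],0.045],[[0,0.1,0],[0.216,0,0],0.045],[[0,0.15,0],[0.216,0,0],0.045],[[0,0.2,0],[0.216,0.002,0],0.045],[[0,0.25,0.006],[0.216,0.002,0],0.045],[[0,0.3,0.006],[0.216,0.002,0],0.045],[[0,0.34,0.006],[0.216,0.002,0],0.045],[[0,0.38,0.006],[0.216,0.002,0],0.045],[[0,0.41,0.006],[0.216,0.002,0],0.045],[[0,0.426,0.006],[0.216,0.002,0],0.045],[[0,0.426,0.006],[0.216,0.002,0],0.045],[[0,0.426,0.006],[0.216,0.002,0],0.045]]'
python3 - <<'E'
from h import *;from rig import robot,read_camera
import cv2
c=read_camera("wrist");np.savez("w4.npz",**c);cv2.imwrite("pics/w4.png",c["image"][:,:,::-1])
W=ld("w3.npz");g=W["image"].astype(int)
o=(g[...,0]>150)&(g[...,1]<140)&(g[...,2]<90)
for sl in((5,30),(135,160)):
    r,cc=np.where(o[sl[0]:sl[1],295:335]);print("hook",r.min()+sl[0],r.max()+sl[0],cc.min()+295,cc.max()+295, back(W,(cc.mean()+295,r.mean()+sl[0]),.13))
E
```

```text
time_s: 10.35
position: [0.4997, 0.2704, 0.2501]
tool_rot: [[-0.001, 0.07, 0.998], [-0.002, 0.998, -0.07], [-1.0, -0.002, -0.001]]
force: [-0.1, 0.3, 0.6]
gripper_width: 0.0452
hook 12 16 307 320 [0.53123005 0.01029656 0.13      ]
hook 148 153 309 320 [ 0.54969105 -0.11045398  0.13      ]
```

View pics/w4.png

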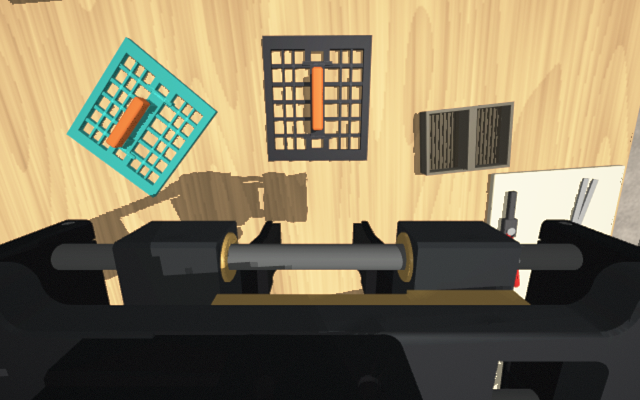

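The wrist view shows the black grille with corners at about (264,37), (371,36), (367,160) and (269,161), and its bar at (317,98). I'll refine this from a mask.

```bash
python3 - <<'E'
from h import *;from rig import robot
import cv2
W=ld("w4.npz");g=W["image"].astype(int)
m=((g.sum(-1)<200)).astype(np.uint8); m[:25]=0;m[168:]=0;m[:,:250]=0;m[:,385:]=0
cs,_=cv2.findContours(m,cv2.RETR_EXTERNAL,cv2.CHAIN_APPROX_NONE);c=max(cs,key=cv2.contourArea)[:,0]
q=np.array([c[np.argmin(c@v)] for v in([1,1],[-1,1],[-1,-1],[1,-1])]);print(q.tolist())
for z in(.009,):
    x,r=fit([(W,(sx*.072,sy*.082,z),uv+off) for sx,sy,uv,off in zip([-1,1,1,-1],[1,1,-1,-1],q,np.array([[-.5,-.5],[.5,-.5],[.5,.5],[-.5,.5]]))],[.507,.371,-.07]);print(x,np.degrees(x[2]),r.tolist())
o=(g[...,0]>170)&(g[...,1]<130)&(g[...,2]<90);o[:,:290]=0;o[:,345:]=0
r,cc=np.where(o);print(r.min(),r.max(),cc.min(),cc.max(),"bar",back(W,((cc.min()+cc.max())/2,(r.min()+r.max())/2),.044))
for rr in(75,98,122): i=np.where(o[rr])[0];print(rr,i.min(),i.max())
print(delta(robot.state(),[x[0],x[1],.015],np.degrees(x[2])))
E
```

```text
[[271, 48], [304, 49], [307, 159], [269, 159]]
[ 0.45046724  0.36100129 -0.07720043] -4.423258681279018 [[-49.7, -0.9], [25.2, -1.2], [20.1, 10.8], [-38.7, 10.1]]
67 129 312 322 bar [0.50715586 0.37218319 0.044     ]
75 312 322
98 312 322
122 313 322
([0.235, 0.0877, -0.0557], [0.0055, -0.001, 0.0017])
```

```bash
python3 - <<'E'
from h import *;from rig import robot
import cv2
W=ld("w4.npz");g=W["image"].astype(int)
m=((g.max(-1)<115)).astype(np.uint8); m[:25]=0;m[168:]=0;m[:,:250]=0;m[:,385:]=0
cs,_=cv2.findContours(m,cv2.RETR_EXTERNAL,cv2.CHAIN_APPROX_NONE);c=max(cs,key=cv2.contourArea)[:,0]
qa=np.array([c[np.argmin(c@v)] for v in([1,1],[-1,1],[-1,-1],[1,-1])])
for q in(qa,np.array([(264,37),(371,36),(367,160),(269,161)])):
    x,r=fit([(W,(sx*.072,sy*.082,.009),uv) for sx,sy,uv in zip([-1,1,1,-1],[1,1,-1,-1],q)],[.507,.371,-.07]);print(q.tolist(),x,np.degrees(x[2]),r.tolist())
print(delta(robot.state(),[x[0],x[1],.015],np.degrees(x[2])))
E
```

```text
[[263, 36], [371, 36], [366, 159], [268, 160]] [ 0.50703646  0.37074826 -0.06925111] -3.9677961573871423 [[-1.1, -0.5], [0.9, -0.7], [0.4, 1.6], [-0.3, 0.7]]
[[264, 37], [371, 36], [367, 160], [269, 161]] [ 0.50792845  0.36988033 -0.06293763] -3.606060302938232 [[-1.7, -0.5], [1.2, -0.4], [0.4, 0.8], [-0.3, 0.6]]
([0.235, 0.1007, 0.001], [-0.0088, -0.001, 0.0017])
```

```bash
python3 -m inch '[[[0.03,0.04,0],[0,0,0],0.045],[[0.07,0.08,0],[0,0,0],0.045],[[0.11,0.101,0],[0,-0.001,0.002],0.045],[[0.15,0.101,0],[0,-0.001,0.002],0.045],[[0.19,0.101,0],[0,-0.001,0.002],0.045],[[0.215,0.101,0],[0,-0.001,0.002],0.045],[[0.228,0.101,0],[0,-0.001,0.002],0.045],[[0.235,0.101,0],[0,-0.001,0.002],0.045],[[0.236,0.101,0],[0,-0.001,0.002],0.045],[[0.236,0.101,0],[0,-0.001,0.002],0.02],[[0.236,0.101,0],[0,-0.001,0.002],0],[[0.236,0.101,0],[0,-0.001,0.002],0]]'
python3 -m inch '[[[0,0,0],[0,0,0],0],[[0,0,0],[0,0,0],0],[[0,0,0],[0,0,0],0]]'
```

```text
time_s: 11.6
position: [0.5078, 0.3707, 0.0153]
tool_rot: [[0.002, 0.072, 0.997], [0.001, 0.997, -0.072], [-1.0, 0.001, 0.002]]
force: [-0.1, 0.1, 0.2]
gripper_width: 0.0286
time_s: 11.9
position: [0.508, 0.371, 0.0161]
tool_rot: [[0.003, 0.071, 0.997], [0.002, 0.997, -0.071], [-1.0, 0.002, 0.003]]
force: [-0.8, 0.3, 4.4]
gripper_width: 0.0138
```

```bash
python3 -m inch '[[[-0.005,0,0],[0,0,0],0],[[-0.02,0,0],[0,0,0],0],[[-0.05,0,0],[0,0,0],0],[[-0.1,0,0],[0,0,0],0],[[-0.15,0,0],[0,0,0],0],[[-0.2,0,0],[0,0,0],0],[[-0.23,0,0],[0,0,0],0],[[-0.235,0,0],[0,0,0],0],[[-0.235,0,0],[0,0,0],0]]'
python3 - <<'E'
from h import *;from rig import robot,read_camera
import cv2
s=robot.state();c=read_camera("wrist");np.savez("w5.npz",**c,tp=s["position"],tr=s["tool_rot"]);cv2.imwrite("pics/w5.png",c["image"][:,:,::-1])
print(s["position"],s["force"],s["gripper_width"]);print(delta(s,[.5407,-.0502,.25],8.47))
E
```

```text
time_s: 12.8
position: [0.5073, 0.3705, 0.2524]
tool_rot: [[0.005, 0.071, 0.997], [0.003, 0.997, -0.071], [-1.0, 0.003, 0.005]]
force: [-0.2, -0.4, -1.9]
gripper_width: 0.0137
[0.50725979 0.37053474 0.25237113] [-0.17284248 -0.38819763 -1.89743482] 0.013668414157808477
([0.0014, -0.4173, 0.0633], [-0.219, 0.0052, -0.0025])
```

View pics/w5.png

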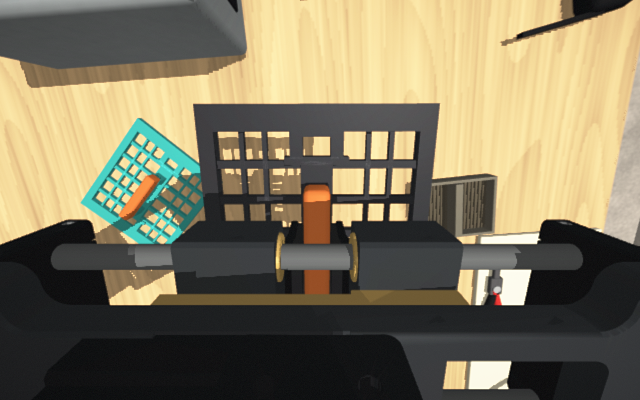

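```bash
python3 - <<'E'
from h import *
W=ld("w5.npz");g=W["image"].astype(int)
for c in(210,316,425): d=np.diff(g[85:120,c].sum(-1));print(85.5+np.argmin(d),d.min())
for r in(106,115): 
    d=np.diff(g[r,180:450].sum(-1)); print(r,[(180.5+i,int(d[i])) for i in np.where(abs(d)>150)[0]])
y=W["tr"][:,1];z=W["tr"][:,2]
for dz in(-.0065,-.005,-.009):
  for uv in[(193.7,103.3),(439,103)]:
    p=back(W,uv,W["tp"][2]+dz)-W["tp"];print(dz,(p@y).round(4),(p@z).round(4))
E
```

```text
103.5 -309
103.5 -214
102.5 -252
106 [(np.float64(192.5), -284), (np.float64(438.5), 154), (np.float64(439.5), 236)]
115 [(np.float64(193.5), -330), (np.float64(438.5), 290)]
-0.0065 0.0819 -0.0714
-0.0065 0.0821 0.0713
-0.005 0.0818 -0.0708
-0.005 0.082 0.0706
-0.009 0.0821 -0.0724
-0.009 0.0823 0.0723
```

```bash
python3 -m inch '[[[0,-0.02,0],[-0.05,0.003,0],0],[[0,-0.06,0.01],[-0.12,0.005,-0.002],0],[[0,-0.1,0.02],[-0.219,0.005,-0.002],0],[[0,-0.15,0.03],[-0.219,0.005,-0.002],0],[[0,-0.2,0.04],[-0.219,0.005,-0.002],0],[[0,-0.25,0.05],[-0.219,0.005,-0.002],0],[[0,-0.3,0.055],[-0.219,0.005,-0.002],0],[[0,-0.35,0.06],[-0.219,0.005,-0.002],0],[[0,-0.39,0.063],[-0.219,0.005,-0.002],0],[[0.01,-0.41,0.063],[-0.219,0.005,-0.002],0],[[0.02,-0.417,0.063],[-0.219,0.005,-0.002],0],[[0.02,-0.417,0.063],[-0.219,0.005,-0.002],0]]'
python3 -c "
from h import *;from rig import robot
print(delta(robot.state(),[.5407,-.0502,.152],8.47))"
```

```text
time_s: 14.05
position: [0.537, -0.0502, 0.2265]
tool_rot: [[-0.011, -0.145, 0.989], [0.002, 0.989, 0.145], [-1.0, 0.003, -0.011]]
force: [-0.4, -0.2, -2.3]
gripper_width: 0.0133
([0.0745, -0.0008, 0.0045], [-0.0019, -0.0109, -0.0031])
```

```bash
python3 -m inch '[[[0.02,-0.001,0.0045],[-0.002,-0.011,-0.003],0],[[0.035,-0.001,0.0045],[-0.002,-0.011,-0.003],0],[[0.05,-0.001,0.0045],[-0.002,-0.011,-0.003],0],[[0.06,-0.001,0.0045],[-0.002,-0.011,-0.003],0],[[0.068,-0.001,0.0045],[-0.002,-0.011,-0.003],0],[[0.073,-0.001,0.0045],[-0.002,-0.011,-0.003],0],[[0.073,-0.001,0.0045],[-0.002,-0.011,-0.003],0],[[0.073,-0.001,0.0045],[-0.002,-0.011,-0.003],0]]'
python3 - <<'E'
from h import *;from rig import robot,read_camera
import cv2
s=robot.state();print(s["position"],s["force"],s["gripper_width"]);print(delta(s,[.5407,-.0502,.126],8.47))
a=[read_camera(n)["image"][:,:,::-1] for n in("side","scene","wrist")]
A=cv2.resize(a[0][140:230,255:375],(600,450)[:2],interpolation=cv2.INTER_CUBIC)[:300] if 0 else cv2.resize(a[0][140:230,260:380],(400,300),interpolation=cv2.INTER_CUBIC)
B=cv2.resize(a[1][150:240,250:370],(400,300),interpolation=cv2.INTER_CUBIC)
C=cv2.resize(a[2][0:220,100:540],(600,300))
cv2.imwrite("pics/m6.png",np.vstack([np.hstack([A,B]),np.hstack([C,np.zeros((300,200,3),np.uint8)])]))
E
```

```text
time_s: 14.85
position: [0.5411, -0.0504, 0.1538]
tool_rot: [[0.001, -0.147, 0.989], [-0.0, 0.989, 0.147], [-1.0, -0.0, 0.001]]
force: [0.0, 0.0, -1.1]
gripper_width: 0.0137
[ 0.54113934 -0.05038272  0.15381863] [ 0.0027543   0.03904116 -1.11094226] 0.013732111675868757
([0.0278, 0.0002, -0.0004], [0.0002, 0.0009, 0.0001])
```

View pics/m6.png

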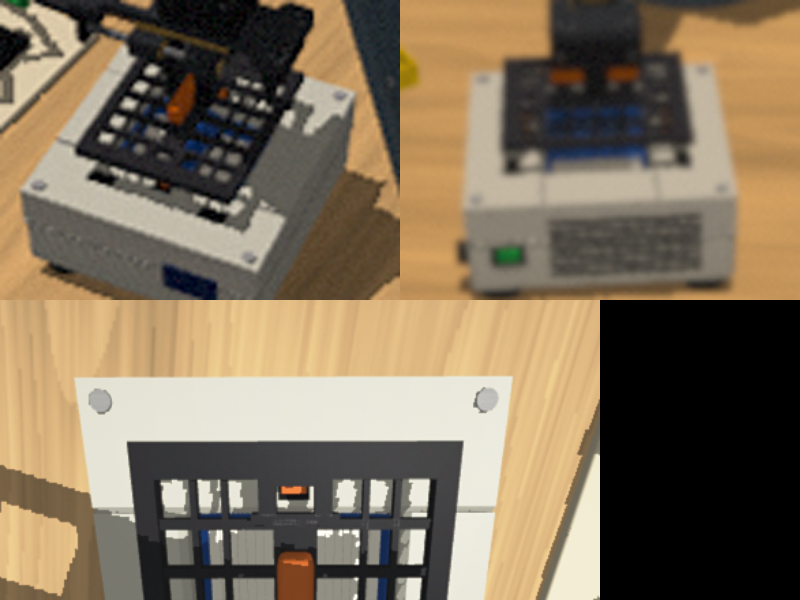

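The grille hovers square over the case, and the far hook is centred in its slot (crop 293,490). I'll lower it and then press in small steps.

```bash
python3 -m inch '[[[0.003,0,-0.0004],[0,0.001,0],0],[[0.006,0,-0.0004],[0,0.001,0],0],[[0.009,0,-0.0004],[0,0.001,0],0],[[0.011,0,-0.0004],[0,0.001,0],0],[[0.013,0,-0.0004],[0,0.001,0],0],[[0.013,0,-0.0004],[0,0.001,0],0]]'
python3 -m inch '[[[0.001,0,0],[0,0,0],0],[[0.002,0,0],[0,0,0],0],[[0.003,0,0],[0,0,0],0],[[0.004,0,0],[0,0,0],0],[[0.005,0,0],[0,0,0],0],[[0.005,0,0],[0,0,0],0]]'
```

```text
time_s: 15.6
position: [0.5406, -0.0506, 0.1407]
tool_rot: [[-0.0, -0.147, 0.989], [-0.0, 0.989, 0.147], [-1.0, -0.0, -0.0]]
force: [-0.2, -0.4, -1.9]
gripper_width: 0.0139
time_s: 16.2
position: [0.5406, -0.0505, 0.1356]
tool_rot: [[-0.0, -0.147, 0.989], [0.0, 0.989, 0.147], [-1.0, 0.0, -0.0]]
force: [0.5, 1.7, -1.4]
gripper_width: 0.0136
```

```bash
python3 -m inch '[[[0.001,0,0],[0,0,0],0],[[0.002,0,0],[0,0,0],0],[[0.003,0,0],[0,0,0],0],[[0.003,0,0],[0,0,0],0]]'
python3 -m inch '[[[0.001,0,0],[0,0,0],0],[[0.002,0,0],[0,0,0],0],[[0.002,0,0],[0,0,0],0]]'
python3 -m inch '[[[0.001,0,0],[0,0,0],0],[[0.002,0,0],[0,0,0],0],[[0.002,0,0],[0,0,0],0]]'
```

```text
time_s: 16.6
position: [0.5409, -0.0506, 0.1328]
tool_rot: [[0.0, -0.147, 0.989], [-0.0, 0.989, 0.147], [-1.0, -0.0, 0.0]]
force: [-0.4, 0.2, 1.3]
gripper_width: 0.0133
time_s: 16.9
position: [0.5412, -0.0506, 0.131]
tool_rot: [[0.001, -0.147, 0.989], [-0.0, 0.989, 0.147], [-1.0, -0.0, 0.001]]
force: [0.2, 0.6, 3.5]
gripper_width: 0.0138
time_s: 17.2
position: [0.5415, -0.0506, 0.1292]
tool_rot: [[0.002, -0.147, 0.989], [-0.0, 0.989, 0.147], [-1.0, -0.001, 0.002]]
force: [0.5, 0.5, 5.3]
gripper_width: 0.0135
```

```bash
python3 -m inch '[[[0.001,0,-0.0005],[0,0.002,0],0],[[0.002,0,-0.0007],[0,0.002,0],0],[[0.002,0,-0.0007],[0,0.002,0],0]]'
python3 -m inch '[[[0.001,0,-0.0003],[0,0.001,0],0],[[0.002,0,-0.0003],[0,0.001,0],0],[[0.002,0,-0.0003],[0,0.001,0],0]]'
```

```text
time_s: 17.5
position: [0.5416, -0.0508, 0.1278]
tool_rot: [[0.002, -0.147, 0.989], [-0.001, 0.989, 0.147], [-1.0, -0.001, 0.002]]
force: [0.6, 1.4, 6.4]
gripper_width: 0.0137
time_s: 17.8
position: [0.5418, -0.0508, 0.1266]
tool_rot: [[0.002, -0.147, 0.989], [-0.001, 0.989, 0.147], [-1.0, -0.001, 0.002]]
force: [-1.2, 0.7, 7.8]
gripper_width: 0.0137
```

```bash
python3 -m inch '[[[0.001,0,-0.0005],[0,0.002,0],0],[[0.002,0,-0.0008],[0,0.002,0],0],[[0.002,0,-0.0008],[0,0.002,0],0]]'
python3 -m inch '[[[0.001,0,-0.0005],[0,0.002,0],0],[[0.002,0,-0.0008],[0,0.002,0],0],[[0.002,0,-0.0008],[0,0.002,0],0]]'
```

```text
time_s: 18.1
position: [0.5419, -0.0509, 0.1255]
tool_rot: [[0.003, -0.146, 0.989], [-0.001, 0.989, 0.146], [-1.0, -0.002, 0.002]]
force: [-0.2, 1.9, 7.6]
gripper_width: 0.0139
time_s: 18.4
position: [0.5414, -0.0504, 0.124]
tool_rot: [[0.001, -0.146, 0.989], [-0.001, 0.989, 0.146], [-1.0, -0.001, 0.001]]
force: [-0.5, 3.8, 5.8]
gripper_width: 0.0139
```

```bash
python3 -m inch '[[[0.001,0,-0.0003],[0,0.001,0],0],[[0.002,0,-0.0005],[0,0.001,0],0],[[0.002,0,-0.0005],[0,0.001,0],0]]'
python3 -c "
from rig import *;s=robot.state();print(s['force'],s['ft_torque'])"
python3 -m inch '[[[0.001,0,-0.0003],[0,0.001,0],0],[[0.002,0,-0.0005],[0,0.001,0],0],[[0.002,0,-0.0005],[0,0.001,0],0]]'
python3 -c "
from rig import *;s=robot.state();print(s['force'],s['ft_torque'])"
```

```text
time_s: 18.7
position: [0.5414, -0.0503, 0.123]
tool_rot: [[0.002, -0.146, 0.989], [-0.001, 0.989, 0.146], [-1.0, -0.001, 0.002]]
force: [-1.2, 1.9, 9.5]
gripper_width: 0.0134
[-1.23584979  1.87087329  9.48983594] [ 0.24142515  0.12449414 -0.0153286 ]
time_s: 19.0
position: [0.5414, -0.0504, 0.1224]
tool_rot: [[0.003, -0.146, 0.989], [-0.002, 0.989, 0.146], [-1.0, -0.002, 0.002]]
force: [-2.1, 2.1, 12.4]
gripper_width: 0.0137
[-2.11041335  2.06399607 12.37383611] [ 0.26510301  0.25221372 -0.01430927]
```

```bash
for i in 1 ; do python3 -m inch '[[[0.001,0,-0.0003],[0,0.001,0],0],[[0.0015,0,-0.0005],[0,0.001,0],0],[[0.0015,0,-0.0005],[0,0.001,0],0]]'; done
python3 -c "
from rig import *;s=robot.state();print(s['force'],s['ft_torque'])"
```

```text
time_s: 19.3
position: [0.5414, -0.0504, 0.1224]
tool_rot: [[0.003, -0.146, 0.989], [-0.002, 0.989, 0.146], [-1.0, -0.002, 0.003]]
force: [-1.7, 1.3, 12.7]
gripper_width: 0.0141
[-1.68116819  1.31171677 12.67923104] [ 0.27663588  0.22643203 -0.03697788]
```

```bash
python3 - <<'E'
from h import *;from rig import robot,read_camera
import cv2
a=[read_camera(n)["image"][:,:,::-1] for n in("side","wrist")]
A=cv2.resize(a[0][150:228,268:372],(800,600),interpolation=cv2.INTER_CUBIC)[:330]
C=cv2.resize(a[1][60:195,200:440],(480,270),interpolation=cv2.INTER_CUBIC)
cv2.imwrite("pics/m7.png",np.vstack([A,np.hstack([C,np.zeros((270,320,3),np.uint8)])]))
E
```

```text
(no output)
```

View pics/m7.png

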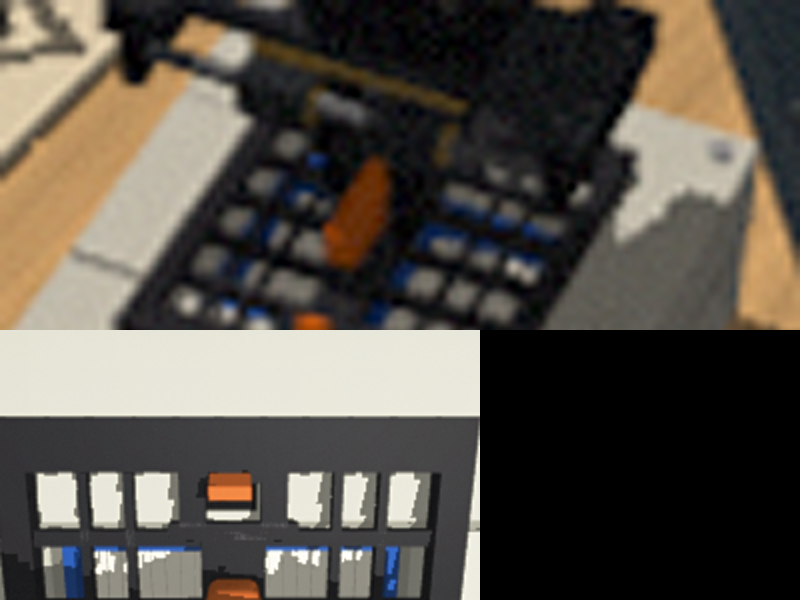

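The left hook is inside its slot at the lip, but this view can't show whether it has clicked. I'll press a little more.

```bash
python3 -m inch '[[[0.001,0,-0.0003],[0,0.001,0],0],[[0.0018,0,-0.0005],[0,0.001,0],0],[[0.0022,0,-0.0005],[0,0.001,0],0],[[0.0022,0,-0.0005],[0,0.001,0],0]]'
python3 -c "
from rig import *;s=robot.state();print(s['force'],s['ft_torque'])"
```

```text
time_s: 19.8
position: [0.5414, -0.0504, 0.1219]
tool_rot: [[0.004, -0.146, 0.989], [-0.003, 0.989, 0.146], [-1.0, -0.003, 0.004]]
force: [-2.6, 2.4, 14.3]
gripper_width: 0.0135
[-2.57238863  2.35404118 14.25644204] [ 0.26197067  0.26571675 -0.03999928]
```

```bash
python3 -m inch '[[[-0.001,0,0],[0,0.003,0],0],[[-0.002,0,0],[0,0.003,0],0],[[-0.003,0,0],[0,0.003,0],0],[[-0.003,0,0],[0,0.003,0],0]]'
python3 -m inch '[[[-0.001,0,0],[0,0,0],0],[[-0.001,0,0],[0,0,0],0],[[-0.001,0,0],[0,0,0],0]]'
python3 -c "
from rig import *;s=robot.state();print(s['force'],s['ft_torque'])"
```

```text
time_s: 20.2
position: [0.5414, -0.0504, 0.1248]
tool_rot: [[0.001, -0.146, 0.989], [-0.003, 0.989, 0.146], [-1.0, -0.003, 0.0]]
force: [-0.2, 1.4, 4.8]
gripper_width: 0.0135
time_s: 20.5
position: [0.5413, -0.0504, 0.1255]
tool_rot: [[0.001, -0.146, 0.989], [-0.003, 0.989, 0.146], [-1.0, -0.003, 0.0]]
force: [-0.8, 0.5, 1.0]
gripper_width: 0.014
[-0.77035137  0.52551052  1.03989967] [ 0.03241979 -0.12109053  0.04132846]
```

```bash
python3 -m inch '[[[-0.001,0,0],[0,0,0],0],[[-0.0015,0,0],[0,0,0],0],[[-0.0015,0,0],[0,0,0],0]]'
python3 -c "
from rig import *;s=robot.state();print(s['force'],s['ft_torque'])"
```

```text
time_s: 20.8
position: [0.5409, -0.0504, 0.1267]
tool_rot: [[-0.0, -0.146, 0.989], [-0.003, 0.989, 0.146], [-1.0, -0.003, -0.001]]
force: [0.6, 0.3, -1.7]
gripper_width: 0.0135
[ 0.61757571  0.31923031 -1.70444213] [-0.03083745 -0.12371515 -0.00821576]
```

```bash
python3 -m inch '[[[-0.0008,0,0],[0,0,0],0],[[-0.0013,0,0],[0,0,0],0],[[-0.0013,0,0],[0,0,0],0]]'
python3 -c "
from rig import *;s=robot.state();print(s['force'],s['ft_torque'])"
```

```text
time_s: 21.1
position: [0.5407, -0.0503, 0.1278]
tool_rot: [[-0.001, -0.146, 0.989], [-0.003, 0.989, 0.146], [-1.0, -0.002, -0.001]]
force: [-0.3, 0.1, -2.5]
gripper_width: 0.0137
[-0.25958899  0.10236709 -2.49548945] [-0.03039298 -0.10175428 -0.03548845]
```

```bash
python3 -m inch '[[[-0.0008,0,0],[0,0,0],0],[[-0.0015,0,0],[0,0,0],0],[[-0.0015,0,0],[0,0,0],0]]'
python3 -c "
from rig import *;s=robot.state();print(s['force'],s['ft_torque'])"
```

```text
time_s: 21.4
position: [0.5406, -0.0503, 0.129]
tool_rot: [[-0.001, -0.146, 0.989], [-0.002, 0.989, 0.146], [-1.0, -0.002, -0.002]]
force: [0.5, -0.5, -6.0]
gripper_width: 0.0136
[ 0.53912437 -0.52680019 -5.96757156] [-0.07409645 -0.28243284 -0.03942774]
```

The gentle tug meets about 4 N of resistance with almost no moment about the hook axis, so both hooks hold. I'll seat it again lightly, release and retreat.

```bash
python3 -m inch '[[[0.001,0,0.0003],[0,0,0],0],[[0.002,0,0.0003],[0,0,0],0],[[0.003,0,0.0003],[0,0,0],0],[[0.0045,0,0.0003],[0,0,0],0],[[0.0045,0,0.0003],[0,0,0],0],[[0.0035,0,0.0003],[0,0,0],0],[[0.0035,0,0.0003],[0,0,0],0]]'
python3 -m inch '[[[0,0,0],[0,0,0],0.025],[[0,0,0],[0,0,0],0.035],[[0,0,0],[0,0,0],0.045],[[0,0,0],[0,0,0],0.045],[[-0.01,0,0],[0,0,0],0.045],[[-0.03,0,0],[0,0,0],0.045],[[-0.06,0,0],[0,0,0],0.045],[[-0.1,0,0],[0,0,0],0.045],[[-0.13,-0.05,0],[0,0,0],0.045],[[-0.13,-0.1,0],[0,0,0],0.045],[[-0.13,-0.13,0],[0,0,0],0.045],[[-0.13,-0.13,0],[0,0,0],0.045]]'
python3 - <<'E'
from h import *;from rig import robot,read_camera
import cv2
w=read_camera("wrist");np.savez("w8.npz",**w);a=read_camera("side")["image"][:,:,::-1]
print(robot.state()["force"])
A=cv2.resize(a[145:235,265:370],(560,480),interpolation=cv2.INTER_CUBIC)[:, :]
C=cv2.resize(w["image"][0:220,180:460,::-1],(560,440))
A=cv2.resize(A,(400,343));C=cv2.resize(w["image"][0:220,190:440,::-1],(400,352),interpolation=cv2.INTER_CUBIC)[:343]
cv2.imwrite("pics/m8.png",np.hstack([A,C]))
E
```

```text
time_s: 22.1
position: [0.5411, -0.0503, 0.1257]
tool_rot: [[-0.001, -0.146, 0.989], [-0.003, 0.989, 0.146], [-1.0, -0.003, -0.001]]
force: [-0.3, 0.3, 2.0]
gripper_width: 0.0137
time_s: 23.3
position: [0.5616, -0.1838, 0.2575]
tool_rot: [[0.003, -0.141, 0.99], [-0.007, 0.99, 0.141], [-1.0, -0.007, 0.002]]
force: [0.7, 0.5, 0.3]
gripper_width: 0.0451
[ 0.1694625   0.47605584 -0.70128927]
```

View pics/m8.png

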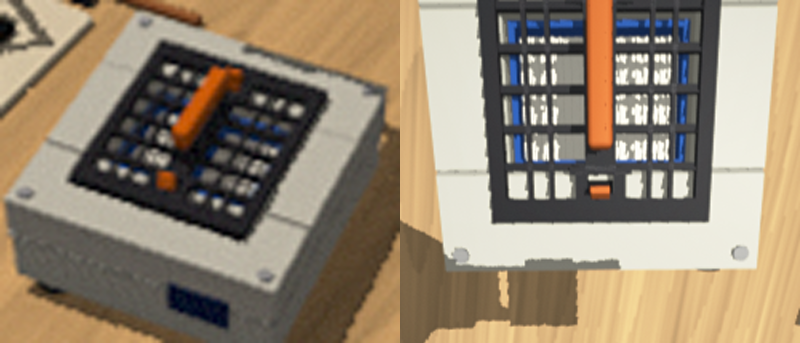

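The grille sits square and looks flush, with both hooks through the slots and the filter underneath. The gripper is clear.

```bash
python3 -c "
from rig import robot
print(robot.job_done())"
```

```text
the job is handed in; nothing more can be done
None
```

I put the clean filter into the well, pressed the black grille down over it, and handed the job in at about 23 s of the 72 s allowed.

- **Filter:** it was set down gently, with about 2 N shown on the wrist at contact. A picture afterwards showed it square in the well.
- **Pressing:** the wrist force reached about 14 N at the last reading, roughly 16 N on the grille with its weight added. Readings came only every 0.3–0.5 s, so brief peaks could have been missed.
- **Clicks:** the wrist force fell from about 7.8 to 5.8 N during the press, then rose steeply as the rubber feet compressed. A light upward tug met about 4 N of resistance with almost no sideways moment, so both hooks appear to be holding. The pictures alone could not show the clicks, and I had no direct reading of the hooks.
- **Final look:** the last picture shows the grille level and looking flush, both hooks through their slots, and the gripper clear. I did not handle any look-alike or bystander.

I viewed 13 pictures, three over the budget of 10.

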